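# Push the mitred offcut through the chute flap

### The job

Clear the waste: with the fingertips, slide the short offcut with the mitred end along the bench and through the hanging flap of the offcut chute at the far edge, far enough that it tips over the end of the sill and slides down into the collecting tray, then draw the fingers back out so that the flap falls shut. Push it steadily without lifting or flinging it, and leave the tenoned rail and the tools where they lie.

Things in the scene. Friction and masses are not known exactly. Their poses are not given: they have to be found in the camera images.
- offcut: offcut to clear: dark wood block 60 mm wide, 40 high, 0.2 to 0.35 kg, flat, left or right of the chute, not in line with it. One end square, the other sawn at 45 degrees in plan: long sides 170 and 110 mm. Origin on the underside, 70 mm from the square end, mid-width, under the centre of mass; +x to the mitred end (away from the robot within 20 degrees), +y to the 110 mm side. Friction on the bench 0.6
- offcut_square_end (a point): centre of the offcut's square end face, 20 mm above its underside
- offcut_point (a point): the pointed end of the offcut: far end of the 170 mm side, 20 mm above the underside
- chute: offcut chute at the bench's far edge; its place along the edge varies. Origin: middle of the doorway's front, at bench-top level, where the bench ends; +x into the chute, +y left. Frame from x = 0 to 18 mm: doorway 140 mm wide, 170 high, lintel above to 200, stiles 42 wide. Cheeks behind 170 apart, wire guard above at 195. To reach in under the lintel, lean the hand back 35 degrees or more
- sill_lip (a point): middle of the far edge of the level slick steel sill, 100 mm beyond the front of the doorway, at bench-top level; beyond it a slick 40 degree slide leads down to the open tray behind. A piece whose centre of mass passes this edge tips and slides down by itself; the offcut, pushed by its square end, does so with that end about 30 mm inside the front of the doorway, so the fingertips must follow it in
- flap (a joint): angle of the flap (rad): 0 hanging shut, growing to 1.4 as it is pushed inwards, away from the robot. An aluminium plate 166 mm wide, 160 high, 4 thick, 0.12 kg, hinged along its top behind the frame, swinging freely; about 1 N on its lower half opens it (the offcut's end can push it) and it falls shut by itself
- flap_hinge (a point): middle of the flap's hinge axis (which runs along y), 23.5 mm behind the front of the doorway and 170 mm above the bench top
- flap_edge (a point): middle of the flap's lower edge, 5 mm above the sill when shut; it moves with the flap
- rail: finished rail, to be left alone: same wood, loose, 150 x 60 x 40 mm with a tenon 30 mm long, 40 mm wide and 14 mm thick at each end (210 mm in all); origin under its middle, +x along its length. It lies on the other side of the chute from the offcut, opposite it
- plane: bystander: iron smoothing plane, 245 x 62 mm, 115 mm high, with dark wooden knob and handle, 1.6 kg; origin under its middle, +x to its toe
- mallet: bystander: wooden mallet, head 75 x 135 x 60 mm, 325 mm long; origin on the bench under the shaft, +x to the head, which is centred at x = 120 mm
- chisel: bystander: chisel, 260 mm long, handle 30 mm thick; origin under its middle, +x to the edge
- gauge: bystander: marking gauge, 190 mm long, fence 60 mm wide and 50 mm high; origin on the bench under its middle
- glue: bystander: white glue bottle, 56 mm across, 170 mm high; origin under its middle
- wax: bystander: flat brass-coloured tin of wax, 84 mm across, 35 mm high; origin under its middle

How it is judged:
By the outcome, as a careful person would: the job done as asked, in the order asked, and still so for the second after the job is handed in, with the robot touching nothing.
It also fails if it takes over 58 s, if anything falls off the work surface, if the arm or the gripper's body presses on something with over 40 N, if the wrist force passes 120 N, or if a joint passes its speed limit or range.

### The arm

A 6-joint arm with a two-finger parallel gripper is mounted at the origin on the work surface. World frame = base frame: x ahead of the robot, y to its left, z up, the work surface at z = 0. Lengths are in mm, angles in rad, forces in N, time in s.
With the tool pointing down it reaches from about 325 to 1000 mm from the base axis. Payload 5.1 kg.
Tool frame: the origin (TCP) lies midway between the tips of the shut fingers; the grasp point (between the pads) lies 19 mm behind it; z points along the fingers, y is the line along which they close (so a half turn about z gives the same grasp; the last joint's range is limited). The gripper opens to 85 mm and grips with 20 to 120 N. Pads are 22 mm wide; open, the fingers measure 114 mm over their backs; the gripper's body (76 mm by 85 mm) begins 54 mm behind the grasp point. The pads swing forward as they close: fully open they stand 13 mm farther back than shut.
Start: joints at [1.212, 0.124, 1.65, -0, 1.367, -0.083], TCP at [177.027, 625.417, 231.322] pointing down, gripper open.
Joint ranges: [-2.61, 2.61], [-1.02, 2.33], [0.03, 2.71], [-1.35, 4.49], [0.32, 2.68], [-2.91, 2.91]. Speed limits (rad/s): [2.57, 2.57, 3.14, 3.14, 3.14, 3.14].

### API

Orientations are given as a unit quaternion [x, y, z, w].
In Python, from station import arm gives the robot as it stands.
- The arm moves only by the tool apply_moves, never from a script. Its arguments are lists of equal length, an entry for each row: "travel": the shift along the tool's x, y, z in units of 30 mm (1.0 is 30 mm), a list of three; "rotation": the turn, a rotation vector about the tool's x, y, z in units of 6 degrees (1.0 is 6 degrees), a list of three; "fingers": the closure, from -1 (fully open) to 1 (shut). A call has 1 to 5 rows; each row is the pose to reach, as a shift and turn from the pose commanded when the call began, along the tool's axes at that moment; what a row does not reach only later rows make up. A row lasts 1/12 s, in which the tool goes at most 41.7 mm and 7.16 degrees, less where a joint would pass 70% of its speed; a pose out of reach is approached as far as the arm can. A call with a gripper value outside its range is refused whole. The fingers move at their own pace and stop on an object; "grip_force" is the grip in N (left out, the last holds). Time passes only in rows, so rows that repeat a pose let the fingers close. It gives the time, the measured TCP pose, the force, the opening and the grip force at its end, in the units of the state.
- arm.get_state(): the state, without advancing time (a new reading comes with each control period).
- arm.snapshot(name): name is "scene" or "top" or "wrist"; returns a dict with "frame" (480x640x3 uint8, red, green, blue), "range_z" (480x640 float32, mm along the optical axis (not along the pixel's ray), 0 where there is no reading), "fx", "fy", "cx", "cy" (pixels), "rvec" (rotation vector, rad) and "tvec" (3), from world to camera coordinates, as OpenCV has them; the wrist camera has in their place "T_tool_cam" (4x4, takes a point from camera to tool coordinates, whose origin is the TCP and whose axes are the flange's). Camera axes: x right, y down, z forward; pixel columns grow to the right and rows downward; lengths in mm; the calibration is good to about 2 mm. A picture is of the moment at which its call begins: read the wrist's pose just before it.
- arm.sign_off(): hands the job in; it is judged then, once.
The state is a dict: "time": time; "joints": joint angles; "qd": joint speeds; "tau": joint torques, N m; "tcp_pos": TCP position; "tcp_rot": TCP orientation; "wrist_force": force on the tool from outside, world axes, zero at the start; "torque": the same for the moment, N m; "finger_gap": opening from 0.0 (shut) to 1.0 (fully open); "finger_force": force on a finger pad.
Only numpy, scipy, OpenCV 4.12 (cv2) and the standard library are available. Lean on these libraries where they do the work, as an engineer would, in place of code of your own. Each camera call takes 0.05 s, during which the arm holds its last target. There are 200 camera calls.

## Working session

There is one attempt and no reset: what is moved stays moved. The work goes in short steps, Python scripts to look and compute and a tool call to move; the robot and the scene stay as the last step left them, time stands still between calls to the robot, and variables do not carry over. Pictures are saved under pics/ and viewed, at most 10 in all, crops included, and the job is handed in when it is done.

Besides the shell and the picture viewer there is one more tool, called after "Request:" by a JSON object that holds its "name" and its "arguments". apply_moves: Moves the arm, as the interface text tells. Its arguments: {"type":"object","properties":{"travel":{"type":"array"},"rotation":{"type":"array"},"fingers":{"type":"array"},"grip_force":{"type":"number"}},"required":["travel","rotation","fingers"]}

```bash
mkdir -p pics; ls; cat > h.py <<'E'
import numpy as np, cv2
from scipy.spatial.transform import Rotation as R
from station import arm
def snap(n,fn=None):
    s=arm.snapshot(n)
    if fn: cv2.imwrite('pics/'+fn,s['frame'][:,:,::-1])
    return s
def cloud(s):
    z=s['range_z'].astype(float); v,u=np.mgrid[0:480,0:640]
    p=np.stack([(u-s['cx'])/s['fx']*z,(v-s['cy'])/s['fy']*z,z],-1)
    Rm=cv2.Rodrigues(np.array(s['rvec'],float))[0]
    w=(p-np.array(s['tvec']).ravel())@Rm
    w[z==0]=np.nan
    return w
E
python3 - <<'E'
from h import *
for n in ('top','scene'):
    s=snap(n,n+'1.png'); np.savez(n+'1.npz',w=cloud(s),f=s['frame'])
    w=cloud(s); print(n,w[240,320],w[100,100],w[400,500])
st=arm.get_state(); print(st)
E
```

```text
pics
top [575.56949261  27.7150876   -8.35671199] [1278.92657512  972.05382693 -748.37908627] [ 151.72462171 -425.87760195    1.81627267]
scene [668.12640395  20.11095873 200.75811399] [-2280.37744827  -675.49818327  -748.11987557] [ 623.22105295  721.65152727 -752.97907645]
{'time': 0.1, 'joints': array([ 1.21235697e+00,  1.24466068e-01,  1.65155204e+00, -2.80152272e-05,
        1.36753933e+00, -8.25714646e-02]), 'qd': array([ 1.97706094e-03, -2.12336439e-03, -3.10959667e-03, -4.22533586e-05,
       -1.43035658e-03, -1.15593305e-03]), 'tau': array([ 5.63291615e-04, -4.24931610e+01, -3.66654110e+01, -9.76746287e-05,
        4.03957616e-03,  1.08532703e-05]), 'tcp_pos': array([176.86552649, 624.88343658, 230.1503888 ]), 'tcp_rot': array([ 1.37494098e-01,  9.90502099e-01, -9.61606426e-04, -2.01487409e-04]), 'wrist_force': array([ 0.49560834, -0.25516089, -0.2079855 ]), 'torque': array([-0.01253564,  0.01060335, -0.06864776]), 'finger_force': 0.0, 'finger_gap': 1.000168610670149}
```

View pics/top1.png

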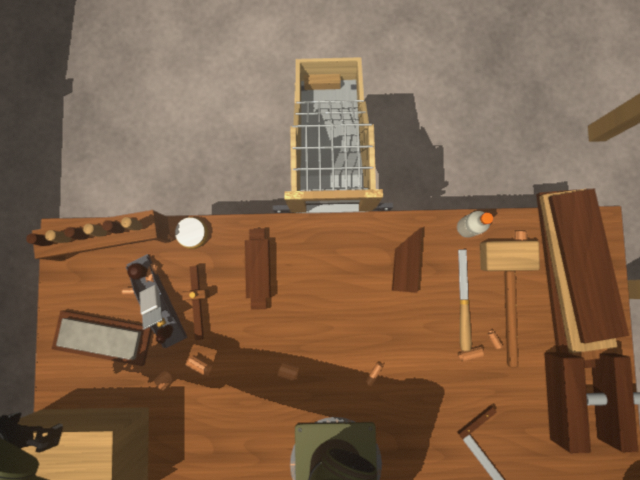

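View pics/scene1.png

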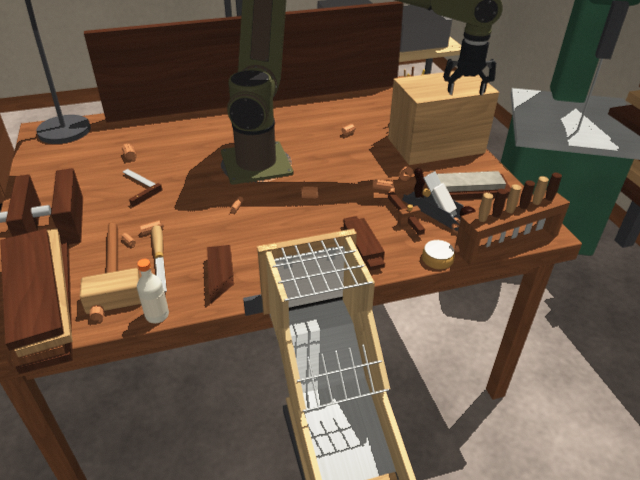

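The top view shows the chute doorway near (334,195), the offcut at (408,262) with its point toward the upper right at (422,230), and the rail at (259,268). Next I measure them.

```bash
python3 - <<'E'
from h import *
d=np.load('top1.npz'); w=d['w']
def reg(u0,u1,v0,v1,zl,zh):
    a=w[v0:v1,u0:u1]; m=(a[...,2]>zl)&(a[...,2]<zh); 
    v,u=np.nonzero(m); return a[m],np.stack([u+u0,v+v0],-1)
p,uv=reg(380,440,215,305,28,60)
print('off z',np.median(p[:,2]),len(p))
c=cv2.convexHull(p[:,:2].astype(np.float32)); print(cv2.approxPolyDP(c,8,True).squeeze())
print(cv2.minAreaRect(p[:,:2].astype(np.float32)), p.mean(0))
p,uv=reg(235,280,215,315,28,60); print('rail',cv2.minAreaRect(p[:,:2].astype(np.float32)),np.median(p[:,2]))
p,uv=reg(270,400,180,215,185,215); print('frame',p.min(0),p.max(0),np.median(p[:,2]),cv2.minAreaRect(p[:,:2].astype(np.float32)))
print('frame rows');
for u in (290,310,334,360,378): print([np.round(w[v,u]).tolist() for v in range(185,216,3)])
s=np.load('scene1.npz')['w']
m=(s[...,2]>190)&(s[...,2]<206)&(s[...,0]>600)&(abs(s[...,1])<250); q=s[m]
v,u=np.nonzero(m);k=(u>250)&(u<380)&(v>220);print('scene frame',q[k].min(0),q[k].max(0))
m=(s[...,2]>34)&(s[...,2]<50)&(s[...,0]>500)&(s[...,1]<-60)&(s[...,1]>-280); q=s[m]
v,u=np.nonzero(m);k=(u>195)&(u<240);c=cv2.convexHull(q[k][:,:2].astype(np.float32));print(cv2.approxPolyDP(c,8,True).squeeze(),np.median(q[k][:,2]))
E
```

```text
off z 39.327726331977985 1302
[[ 598.68536 -234.49081]
 [ 548.7988  -171.73842]
 [ 438.23294 -158.89171]
 [ 431.95596 -216.83746]]
((518.3621826171875, -197.27267456054688), (60.924076080322266, 167.66122436523438), 83.88526916503906) [ 504.92271095 -197.35682467   39.24562605]
rail ((502.9158630371094, 191.13023376464844), (207.07501220703125, 61.835723876953125), 1.6461044549942017) 39.01662064113281
frame [ 650.49663215 -118.45358624  185.09104822] [695.75022658 104.0224411  206.44395089] 198.8085658561916 ((673.2456665039062, -7.2034454345703125), (45.246307373046875, 222.4900360107422), 0.071612648665905)
frame rows
[[887.0, 156.0, -750.0], [875.0, 157.0, -755.0], [669.0, 92.0, 198.0], [662.0, 92.0, 199.0], [656.0, 93.0, 195.0], [650.0, 94.0, 185.0], [652.0, 97.0, 139.0], [652.0, 100.0, 95.0], [652.0, 103.0, 50.0], [772.0, 158.0, -753.0], [644.0, 107.0, 0.0]]
[[725.0, 52.0, -3.0], [717.0, 52.0, -2.0], [668.0, 46.0, 200.0], [660.0, 47.0, 202.0], [653.0, 47.0, 202.0], [651.0, 48.0, 174.0], [674.0, 52.0, 9.0], [667.0, 53.0, -2.0], [660.0, 53.0, -5.0], [651.0, 53.0, 0.0], [642.0, 53
[... 275 characters left out ...]
[672.0, -68.0, 197.0], [665.0, -68.0, 200.0], [659.0, -68.0, 197.0], [652.0, -68.0, 196.0], [669.0, -77.0, 63.0], [662.0, -77.0, 61.0], [654.0, -77.0, 58.0], [652.0, -79.0, 25.0], [648.0, -81.0, 0.0], [639.0, -80.0, 5.0]]
[[878.0, -216.0, -749.0], [865.0, -215.0, -747.0], [664.0, -109.0, 200.0], [657.0, -108.0, 202.0], [652.0, -109.0, 190.0], [651.0, -113.0, 155.0], [652.0, -118.0, 111.0], [655.0, -124.0, 50.0], [651.0, -127.0, 21.0], [647.0, -130.0, -2.0], [639.0, -129.0, -1.0]]
scene frame [ 645.78587677 -119.03990088  190.04556116] [828.34170572 106.05408647 205.97061858]
[[ 599.6081  -234.92378]
 [ 550.497   -171.82773]
 [ 501.98477 -170.42609]
 [ 502.43646 -223.85727]] 41.17167674318329
```

```bash
cat >> h.py <<'E'
def goal(pos,yaw,lean=0,dirn=0):
    """tool y at yaw deg; lean back: tool z towards world +x by lean deg. Prints move units from measured pose"""
    st=arm.get_state(); a=np.radians(yaw); y=np.array([np.cos(a),np.sin(a),0]); z=np.array([0,0,-1.])
    M=np.stack([np.cross(y,z),y,z],1); M=R.from_euler('y',-lean,degrees=True).as_matrix()@M
    C=R.from_quat(st['tcp_rot']); 
    tr=C.inv().apply(np.array(pos)-st['tcp_pos'])/30; ro=(C.inv()*R.from_matrix(M)).as_rotvec(degrees=True)/6
    print('t',round(st['time'],2),'pos',st['tcp_pos'].round(1),'j',st['joints'].round(2),'F',st['wrist_force'].round(1),'gap',round(st['finger_gap'],2))
    print('world x,y,z unit in tool:',(C.inv().as_matrix()/30).T.round(4).tolist())
    print('travel',tr.round(2).tolist(),'rot',ro.round(2).tolist())
E
python3 - <<'E'
from h import *
w=np.load('top1.npz')['w']
x,y,z=w[...,0],w[...,1],w[...,2]
m=(z>12)&(y<-250)&(y>-420)&(x>350)&(x<660)
for lo,hi in((12,34),(34,90),(90,200)):
    k=m&(z>lo)&(z<hi)
    n,l,s,c=cv2.connectedComponentsWithStats(k.astype(np.uint8))
    for i in range(1,n):
        if s[i,4]>8: q=w[l==i]; print(lo,s[i,4],q.min(0).round(),q.max(0).round())
print('high',np.nanmax(np.where((x>100)&(x<620)&(abs(y)<500),z,np.nan)))
k=(z>150)&(x>150)&(x<640)&(abs(y)<640); print(w[k].min(0),w[k].max(0)) if k.any() else 0
goal([505,-285,240],0)
E
```

```text
12 44 [ 574. -371.   12.] [ 617. -336.   34.]
12 77 [ 485. -399.   13.] [ 559. -392.   34.]
12 606 [ 350. -355.   12.] [ 542. -330.   31.]
34 146 [ 573. -373.   34.] [ 626. -336.   89.]
34 415 [ 483. -420.   34.] [ 558. -391.   68.]
90 464 [ 574. -390.   90.] [ 628. -336.  175.]
high 566.6251735878698
[ 150.05063494 -376.37117013  150.01462725] [619.87656754 639.92640542 566.62517359]
t 0.1 pos [176.9 624.9 230.2] j [ 1.21  0.12  1.65 -0.    1.37 -0.08] F [ 0.5 -0.3 -0.2] gap 1.0
world x,y,z unit in tool: [[-0.0321, 0.0091, -0.0], [0.0091, 0.0321, -0.0001], [0.0, -0.0001, -0.0333]]
travel [-18.79, -26.2, -0.28] rot [-0.02, 0.01, 12.37]
```

Request:
{"name": "apply_moves", "arguments": {"travel": [[-0.8,-1.12,-0.2],[-1.6,-2.23,-0.3],[-2.4,-3.35,-0.3],[-3.2,-4.46,-0.3],[-4,-5.58,-0.3]], "rotation": [[0,0,0],[0,0,0],[0,0,0],[0,0,0],[0,0,0]], "fingers": [-1,-1,-1,-1,-1]}}

```text
time: 0.52
tcp_pos: [246.9, 429.7, 239.6]
tcp_rot: [0.137, 0.991, -0.0, -0.0]
wrist_force: [1.0, 0.3, 0.7]
finger_gap: 1.004
finger_force: 0.0
```

Request:
{"name": "apply_moves", "arguments": {"travel": [[-0.8,-1.12,0],[-1.6,-2.23,0],[-2.4,-3.35,0],[-3.2,-4.46,0],[-4,-5.58,0]], "rotation": [[0,0,0],[0,0,0],[0,0,0],[0,0,0],[0,0,0]], "fingers": [-1,-1,-1,-1,-1]}}

```text
time: 0.93
tcp_pos: [316.6, 236.0, 239.9]
tcp_rot: [0.137, 0.991, -0.0, 0.0]
wrist_force: [1.5, -0.1, -0.1]
finger_gap: 0.999
finger_force: 0.0
```

Request:
{"name": "apply_moves", "arguments": {"travel": [[-0.8,-1.12,0],[-1.6,-2.23,0],[-2.4,-3.35,0],[-3.2,-4.46,0],[-4,-5.58,0]], "rotation": [[0,0,0],[0,0,0],[0,0,0],[0,0,0],[0,0,0]], "fingers": [-1,-1,-1,-1,-1]}}

```text
time: 1.35
tcp_pos: [386.6, 42.2, 240.2]
tcp_rot: [0.138, 0.99, 0.0, 0.0]
wrist_force: [1.9, 0.8, -1.3]
finger_gap: 0.999
finger_force: 0.0
```

Request:
{"name": "apply_moves", "arguments": {"travel": [[-0.8,-1.12,0],[-1.6,-2.23,0],[-2.4,-3.35,0],[-3.2,-4.46,0],[-4,-5.58,0]], "rotation": [[0,0,0],[0,0,0],[0,0,0],[0,0,0],[0,0,0]], "fingers": [-1,-1,-1,-1,-1]}}

```text
time: 1.77
tcp_pos: [456.5, -151.8, 239.9]
tcp_rot: [0.138, 0.99, 0.0, -0.0]
wrist_force: [0.7, 0.0, 0.9]
finger_gap: 0.997
finger_force: 0.0
```

Request:
{"name": "apply_moves", "arguments": {"travel": [[-0.8,-1.12,0],[-1.6,-2.23,0],[-2.4,-3.35,0],[-2.8,-3.88,0],[-2.8,-3.88,0]], "rotation": [[0,0,1],[0,0,2],[0,0,3],[0,0,4],[0,0,5]], "fingers": [-1,-1,-1,-1,-1]}}

```text
time: 2.18
tcp_pos: [506.0, -288.2, 239.2]
tcp_rot: [0.393, 0.919, -0.0, -0.001]
wrist_force: [-0.9, 0.5, -0.2]
finger_gap: 1.0
finger_force: 0.0
```

```bash
python3 -c "
from h import *
goal([505,-285,240],0)"
```

```text
t 2.18 pos [ 506.  -288.2  239.2] j [-0.61 -0.03  1.8  -0.    1.38 -1.37] F [-0.9  0.5 -0.2] gap 1.0
world x,y,z unit in tool: [[-0.023, 0.0241, -0.0], [0.0241, 0.023, -0.0], [0.0, -0.0, -0.0333]]
travel [0.1, 0.05, -0.03] rot [-0.01, -0.0, 7.28]
```

Request:
{"name": "apply_moves", "arguments": {"travel": [[0,0,1.0],[0,0,2],[0,0,3],[0,0,4],[0,0,5]], "rotation": [[0,0,1.1],[0,0,2.2],[0,0,3.3],[0,0,4.4],[0,0,5.5]], "fingers": [-1,-1,-1,-1,-1]}}

```text
time: 2.6
tcp_pos: [505.2, -284.2, 88.5]
tcp_rot: [0.637, 0.771, -0.0, -0.0]
wrist_force: [0.4, 0.0, 0.0]
finger_gap: 1.002
finger_force: 0.0
```

Request:
{"name": "apply_moves", "arguments": {"travel": [[0,0,0.5],[0,0,1],[0,0,1],[0,0,1],[0,0,1]], "rotation": [[0,0,0.9],[0,0,1.8],[0,0,1.8],[0,0,1.8],[0,0,1.8]], "fingers": [-1,-1,-1,-1,-1]}}

```text
time: 3.02
tcp_pos: [506.2, -284.8, 61.2]
tcp_rot: [0.704, 0.71, 0.0, 0.001]
wrist_force: [0.2, 0.7, -0.1]
finger_gap: 1.002
finger_force: 0.0
```

```bash
python3 -c "
from h import *
goal([505,-285,5],0)
snap('top','top2.png')"
```

```text
t 3.02 pos [ 506.2 -284.8   61.2] j [-0.6   0.14  1.94  0.    1.06 -0.61] F [ 0.2  0.7 -0.1] gap 1.0
world x,y,z unit in tool: [[-0.0003, 0.0333, 0.0], [0.0333, 0.0003, -0.0], [-0.0, 0.0, -0.0333]]
travel [-0.01, -0.04, 1.87] rot [0.01, 0.01, 0.08]
```

Request:
{"name": "apply_moves", "arguments": {"travel": [[0,0,0.8],[0,0,1.5],[0,0,1.87],[0.5,0,1.87],[0.8,0,1.87]], "rotation": [[0,0,0.08],[0,0,0.08],[0,0,0.08],[0,0,0.08],[0,0,0.08]], "fingers": [-1,-1,-1,-1,-1]}}

```text
time: 3.48
tcp_pos: [505.4, -259.5, 4.4]
tcp_rot: [0.708, 0.707, 0.0, -0.0]
wrist_force: [-0.1, 0.9, 0.2]
finger_gap: 0.999
finger_force: 0.0
```

Request:
{"name": "apply_moves", "arguments": {"travel": [[0.25,0,0],[0.5,0,0],[0.75,0,0],[1,0,0],[1.25,0,0]], "rotation": [[0,0,0],[0,0,0],[0,0,0],[0,0,0],[0,0,0]], "fingers": [-1,-1,-1,-1,-1]}}

```text
time: 3.9
tcp_pos: [506.2, -222.7, 5.2]
tcp_rot: [0.707, 0.707, 0.0, 0.001]
wrist_force: [-0.7, -1.6, 1.2]
finger_gap: 0.998
finger_force: 0.7
```

Request:
{"name": "apply_moves", "arguments": {"travel": [[0.25,0,0],[0.5,0,0],[0.75,0,0],[1,0,0],[1.25,0,0]], "rotation": [[0,0,0],[0,0,0],[0,0,0],[0,0,0],[0,0,0]], "fingers": [-1,-1,-1,-1,-1]}}

```text
time: 4.32
tcp_pos: [505.6, -184.8, 4.2]
tcp_rot: [0.708, 0.707, -0.0, -0.0]
wrist_force: [-0.2, -1.1, -0.1]
finger_gap: 1.004
finger_force: 0.7
```

```bash
python3 -c "
from h import *
goal([505,-48,5],0)
snap('scene','scene2.png')"
```

```text
t 4.32 pos [ 505.6 -184.8    4.2] j [-0.45  0.14  2.06 -0.    0.95 -0.45] F [-0.2 -1.1 -0.1] gap 1.0
world x,y,z unit in tool: [[0.0, 0.0333, -0.0], [0.0333, -0.0, -0.0], [-0.0, -0.0, -0.0333]]
travel [4.56, -0.03, -0.03] rot [-0.0, 0.0, -0.01]
```

View pics/scene2.png

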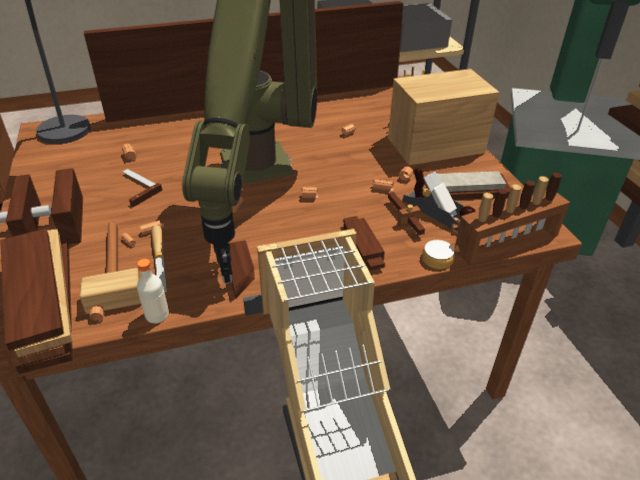

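The offcut has moved with the fingers to about (240,268) and lies parallel to them. I keep pushing sideways.

Request:
{"name": "apply_moves", "arguments": {"travel": [[0.25,0,0],[0.55,0,0],[0.85,0,0],[1.15,0,0],[1.45,0,0]], "rotation": [[0,0,0],[0,0,0],[0,0,0],[0,0,0],[0,0,0]], "fingers": [-1,-1,-1,-1,-1]}}

```text
time: 4.78
tcp_pos: [505.5, -140.9, 4.0]
tcp_rot: [0.708, 0.707, -0.0, -0.0]
wrist_force: [0.1, -1.1, -1.3]
finger_gap: 1.0
finger_force: 0.4
```

Request:
{"name": "apply_moves", "arguments": {"travel": [[0.3,0,0],[0.6,0,0],[0.9,0,0],[1.2,0,0],[1.5,0,0]], "rotation": [[0,0,0],[0,0,0],[0,0,0],[0,0,0],[0,0,0]], "fingers": [-1,-1,-1,-1,-1]}}

```text
time: 5.2
tcp_pos: [505.7, -96.0, 4.2]
tcp_rot: [0.708, 0.707, -0.0, -0.0]
wrist_force: [0.8, -1.4, -0.1]
finger_gap: 0.998
finger_force: 0.4
```

Request:
{"name": "apply_moves", "arguments": {"travel": [[0.3,0,0],[0.6,0,0],[0.85,0,0],[1.1,0,0],[1.2,0,0]], "rotation": [[0,0,0],[0,0,0],[0,0,0],[0,0,0],[0,0,0]], "fingers": [-1,-1,-1,-1,-1]}}

```text
time: 5.62
tcp_pos: [505.8, -59.9, 4.2]
tcp_rot: [0.707, 0.707, 0.0, -0.0]
wrist_force: [0.4, -0.9, -1.7]
finger_gap: 1.0
finger_force: 0.4
```

```bash
cat >> h.py <<'E'
def offcut(ylo=-75,yhi=85):
    "dark-top points at z~40 in both cameras"
    for n in('top','scene'):
        s=snap(n); w=cloud(s); f=s['frame'].astype(int).sum(-1)
        k=(w[...,2]>33)&(w[...,2]<47)&(w[...,0]>350)&(w[...,0]<645)&(w[...,1]>ylo)&(w[...,1]<yhi)
        if k.sum()<30: print(n,'few'); continue
        nn,l,st,c=cv2.connectedComponentsWithStats(k.astype(np.uint8)); i=1+st[1:,4].argmax()
        c=cv2.convexHull(w[l==i][:,:2].astype(np.float32)); print(n,st[i,4],cv2.approxPolyDP(c,7,True).squeeze().round().tolist())
E
python3 -c "
from h import *
goal([505,-48,5],0)
offcut()
snap('top','top3.png')"
```

```text
t 5.62 pos [505.8 -59.9   4.2] j [-0.22  0.08  2.12  0.    0.94 -0.22] F [ 0.4 -0.9 -1.7] gap 1.0
world x,y,z unit in tool: [[0.0, 0.0333, -0.0], [0.0333, -0.0, 0.0], [0.0, -0.0, -0.0333]]
travel [0.4, -0.03, -0.03] rot [-0.0, -0.0, -0.01]
top 175 [[562.0, -11.0], [542.0, 10.0], [449.0, 9.0]]
scene 107 [[466.0, -23.0], [463.0, 10.0], [431.0, 10.0], [427.0, -19.0]]
```

View pics/top3.png

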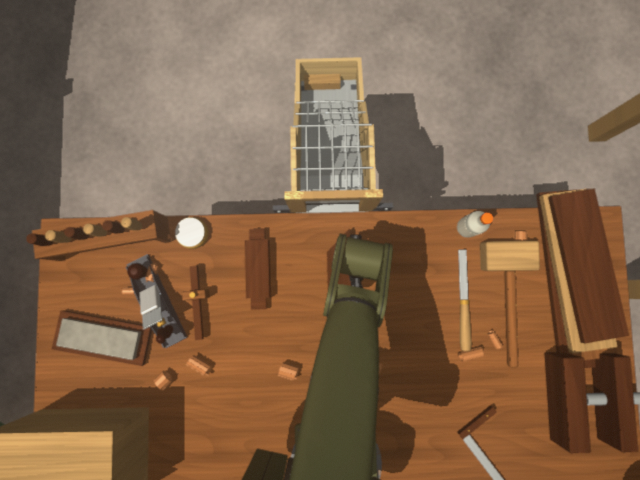

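The offcut is now in front of the chute, mostly hidden by the arm near (350,245), and the bystanders haven't moved. Its left side is at y≈10, so it needs 13 mm more before I back off, lift and turn.

Request:
{"name": "apply_moves", "arguments": {"travel": [[0.2,0,0],[0.43,0,0],[0.43,0,0],[0.0,0,0],[-0.3,0,-0.6]], "rotation": [[0,0,0],[0,0,0],[0,0,0],[0,0,0],[0,0,0]], "fingers": [-1,-1,-1,-1,-1]}}

```text
time: 6.18
tcp_pos: [502.8, -69.8, 19.1]
tcp_rot: [0.707, 0.707, -0.002, -0.003]
wrist_force: [-0.8, 0.5, 0.0]
finger_gap: 1.002
finger_force: 0.0
```

Request:
{"name": "apply_moves", "arguments": {"travel": [[0,0,-1],[0,0,-2],[0,0,-3],[0.5,-1,-3],[1.0,-2,-3]], "rotation": [[0,0,0],[0,0,0],[0,0,0],[0,0,-1],[0,0,-2]], "fingers": [-1,-1,-1,-1,0]}}

```text
time: 6.6
tcp_pos: [448.0, -41.2, 115.6]
tcp_rot: [0.629, 0.778, 0.001, 0.003]
wrist_force: [-0.5, 0.6, 0.0]
finger_gap: 0.882
finger_force: 0.0
```

Request:
{"name": "apply_moves", "arguments": {"travel": [[0,0,0],[0,0,0],[0,0,0],[0,0,0],[0,0,0]], "rotation": [[0,0,-1.1],[0,0,-2.2],[0,0,-3.3],[0,0,-4.4],[0,0,-5.5]], "fingers": [0.5,0.5,0.5,0.5,0.5]}}

```text
time: 7.02
tcp_pos: [445.7, -40.6, 112.4]
tcp_rot: [0.381, 0.925, -0.0, 0.0]
wrist_force: [0.3, -0.1, -0.3]
finger_gap: 0.254
finger_force: 0.0
```

```bash
python3 -c "
from h import *
offcut()
goal([385,-7,100],90,0)
goal([385,-7,100],90,40)
"
```

```text
top 605 [[598.0, -35.0], [542.0, 23.0], [439.0, 22.0], [510.0, -36.0]]
scene 180 [[462.0, -36.0], [461.0, 22.0], [434.0, 24.0], [430.0, -34.0]]
t 7.12 pos [445.8 -40.5 112.3] j [-0.21 -0.23  2.2  -0.    1.17 -0.99] F [ 0.3 -0.3  0.1] gap 0.25
world x,y,z unit in tool: [[-0.0235, 0.0236, 0.0], [0.0236, 0.0235, -0.0], [-0.0, -0.0, -0.0333]]
travel [2.22, -0.65, 0.41] rot [-0.0, 0.0, -7.52]
t 7.12 pos [445.8 -40.5 112.3] j [-0.21 -0.23  2.2  -0.    1.17 -0.99] F [ 0.3 -0.3  0.1] gap 0.25
world x,y,z unit in tool: [[-0.0235, 0.0236, 0.0], [0.0236, 0.0235, -0.0], [-0.0, -0.0, -0.0333]]
travel [2.22, -0.65, 0.41] rot [-2.62, -6.31, -7.21]
```

Request:
{"name": "apply_moves", "arguments": {"travel": [[0.5,-0.2,0],[1,-0.4,0],[1.5,-0.6,0],[2.1,-0.65,0],[2.22,-0.65,0]], "rotation": [[0,0,-1.1],[0,0,-2.2],[0,0,-3.3],[0,0,-4.4],[0,0,-5.5]], "fingers": [0.5,0.5,0.5,0.5,0.5]}}

```text
time: 7.53
tcp_pos: [383.2, -5.9, 111.6]
tcp_rot: [0.104, 0.995, 0.0, -0.001]
wrist_force: [-0.2, -0.2, 0.2]
finger_gap: 0.25
finger_force: 0.0
```

Request:
{"name": "apply_moves", "arguments": {"travel": [[0,0,0],[0,0,0],[0,0,0],[0,0,0],[0,0,0]], "rotation": [[0,0,-1.0],[0,0,-2.02],[0,0,-2.02],[0,0,-2.02],[0,0,-2.02]], "fingers": [0.5,0.5,0.5,0.5,0.5]}}

```text
time: 7.95
tcp_pos: [385.0, -6.7, 112.2]
tcp_rot: [0.002, 1.0, -0.0, -0.0]
wrist_force: [0.7, -0.5, 0.1]
finger_gap: 0.25
finger_force: 0.0
```

Request:
{"name": "apply_moves", "arguments": {"travel": [[0,0,0],[0,0,0],[0,0,0],[0,0,0],[0,0,0]], "rotation": [[0,-0.8,0],[0,-1.6,0],[0,-2.4,0],[0,-3.2,0],[0,-4,0]], "fingers": [0.5,0.5,0.5,0.5,0.5]}}

```text
time: 8.37
tcp_pos: [385.2, -6.6, 112.5]
tcp_rot: [0.001, 0.978, 0.0, 0.21]
wrist_force: [-1.3, -1.0, 0.4]
finger_gap: 0.247
finger_force: 0.0
```

```bash
python3 -c "
from h import *
goal([385,-7,30],90,0)
goal([385,-7,30],90,40)
"
```

```text
t 8.37 pos [385.2  -6.6 112.5] j [-0.22 -0.79  2.59  0.11  0.94 -1.84] F [-1.3 -1.   0.4] gap 0.25
world x,y,z unit in tool: [[-0.0304, 0.0001, 0.0137], [0.0001, 0.0333, -0.0], [-0.0137, 0.0, -0.0304]]
travel [1.14, -0.02, 2.5] rot [0.0, 4.04, -0.02]
t 8.37 pos [385.2  -6.6 112.5] j [-0.22 -0.79  2.59  0.11  0.94 -1.84] F [-1.3 -1.   0.4] gap 0.25
world x,y,z unit in tool: [[-0.0304, 0.0001, 0.0137], [0.0001, 0.0333, -0.0], [-0.0137, 0.0, -0.0304]]
travel [1.14, -0.02, 2.5] rot [-0.0, -2.63, -0.02]
```

Request:
{"name": "apply_moves", "arguments": {"travel": [[0.3,0,0.6],[0.6,0,1.3],[0.9,0,2.0],[1.2,0,2.7],[1.34,0,2.98]], "rotation": [[0,0.8,0],[0,1.6,0],[0,2,0],[0,2,0],[0,2,0]], "fingers": [0.5,0.5,0.5,0.5,0.5]}}

```text
time: 8.78
tcp_pos: [383.2, -6.3, 11.7]
tcp_rot: [0.001, 0.995, 0.0, 0.102]
wrist_force: [-0.1, -0.3, -1.0]
finger_gap: 0.253
finger_force: 0.0
```

```bash
python3 -c "
from h import *
goal([425,-6.5,14],90,15)
"
```

```text
t 8.78 pos [383.2  -6.3  11.7] j [-0.18 -0.4   2.53  0.05  0.82 -1.79] F [-0.1 -0.3 -1. ] gap 0.25
world x,y,z unit in tool: [[-0.0326, 0.0001, 0.0068], [0.0001, 0.0333, 0.0], [-0.0068, 0.0, -0.0326]]
travel [-1.38, -0.0, 0.21] rot [0.01, -0.54, -0.02]
```

Request:
{"name": "apply_moves", "arguments": {"travel": [[-0.4,0,0.08],[-0.8,0,0.16],[-1.05,0,0.22],[-1.3,0,0.27],[-1.58,0,0.33]], "rotation": [[0,0,0],[0,0,0],[0,0,0],[0,0,0],[0,0,0]], "fingers": [0.5,0.5,0.5,0.5,0.5]}}

```text
time: 9.2
tcp_pos: [433.1, -6.5, 14.2]
tcp_rot: [0.0, 0.995, 0.0, 0.104]
wrist_force: [-2.2, -0.1, 0.1]
finger_gap: 0.253
finger_force: 0.7
```

Request:
{"name": "apply_moves", "arguments": {"travel": [[-0.29,0,0.06],[-0.58,0,0.12],[-0.87,0,0.18],[-1.16,0,0.24],[-1.45,0,0.3]], "rotation": [[0,0,0],[0,0,0],[0,0,0],[0,0,0],[0,0,0]], "fingers": [0.5,0.5,0.5,0.5,0.5]}}

```text
time: 9.62
tcp_pos: [478.2, -6.4, 14.6]
tcp_rot: [-0.0, 0.995, 0.0, 0.104]
wrist_force: [-1.3, -0.2, -0.2]
finger_gap: 0.252
finger_force: 0.4
```

```bash
python3 -c "
from h import *
offcut()
goal([510,-6.5,13],90,24)
"
```

```text
top 1217 [[645.0, -29.0], [602.0, 21.0], [491.0, 21.0], [492.0, -35.0]]
scene few
t 9.72 pos [479.4  -6.6  15.3] j [-0.14 -0.13  2.31  0.04  0.75 -1.74] F [-0.2  0.  -1.2] gap 0.25
world x,y,z unit in tool: [[-0.0326, -0.0, 0.007], [-0.0, 0.0333, -0.0], [-0.007, -0.0, -0.0326]]
travel [-0.98, 0.0, 0.29] rot [-0.0, -1.98, 0.01]
```

Request:
{"name": "apply_moves", "arguments": {"travel": [[0,0,0],[0,0,0],[0,0,0],[0,0,0],[0,0,0]], "rotation": [[0,-1,0],[0,-2,0],[0,-3,0],[0,-4,0],[0,-4.8,0]], "fingers": [0.5,0.5,0.5,0.5,0.5]}}

```text
time: 10.13
tcp_pos: [465.4, -10.8, 24.3]
tcp_rot: [-0.004, 0.944, 0.01, 0.33]
wrist_force: [0.2, 0.7, -0.2]
finger_gap: 0.248
finger_force: 0.0
```

```bash
python3 -c "
from h import *
goal([570,-6.5,14],90,42)
snap('scene','scene4.png')
"
```

```text
t 10.13 pos [465.4 -10.8  24.3] j [-0.24 -0.4   2.61  0.55  0.32 -2.29] F [ 0.2  0.7 -0.2] gap 0.25
world x,y,z unit in tool: [[-0.0261, -0.0004, 0.0207], [-0.0, 0.0333, 0.0007], [-0.0208, 0.0005, -0.0261]]
travel [-2.52, 0.09, 2.44] rot [0.2, -0.58, 0.0]
```

View pics/scene4.png

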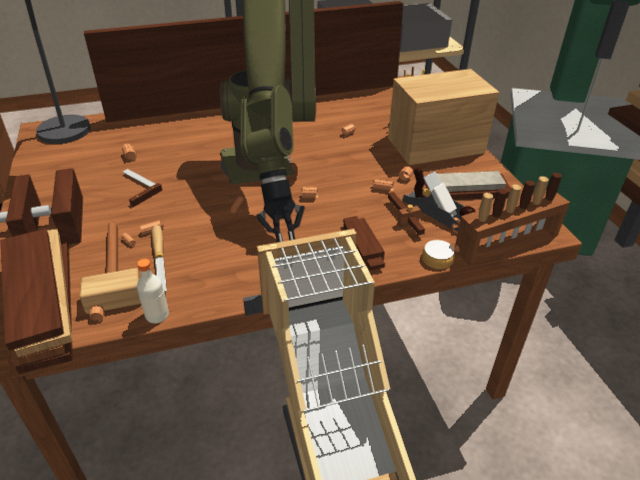

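The piece is straight and entering the flap. The lean hit the q5 limit, so I lower it for now and push further out first.

```bash
python3 -c "
from h import *
goal([468,-6.5,15],90,22)
"
```

```text
t 10.18 pos [465.4 -12.1  25.6] j [-0.24 -0.41  2.62  0.56  0.32 -2.3 ] F [ 0.9 -0.5 -0.8] gap 0.25
world x,y,z unit in tool: [[-0.026, -0.0004, 0.0209], [-0.0, 0.0333, 0.0006], [-0.0209, 0.0004, -0.026]]
travel [0.15, 0.18, 0.33] rot [0.17, 2.81, 0.04]
```

Request:
{"name": "apply_moves", "arguments": {"travel": [[0.15,0.18,0.1],[0.15,0.18,0.2],[0.15,0.18,0.33],[0.15,0.18,0.33],[0.15,0.18,0.33]], "rotation": [[0.1,0.9,0],[0.17,1.8,0],[0.17,2.81,0.04],[0.17,2.81,0.04],[0.17,2.81,0.04]], "fingers": [0.5,0.5,0.5,0.5,0.5]}}

```text
time: 10.6
tcp_pos: [473.9, -7.4, 18.6]
tcp_rot: [0.001, 0.981, -0.001, 0.192]
wrist_force: [-0.4, 0.4, -0.3]
finger_gap: 0.248
finger_force: 0.0
```

```bash
python3 -c "
from h import *
goal([590,-6.5,15],90,22)
"
```

```text
t 10.6 pos [473.9  -7.4  18.6] j [-0.16 -0.25  2.43  0.11  0.58 -1.81] F [-0.4  0.4 -0.3] gap 0.25
world x,y,z unit in tool: [[-0.0309, 0.0001, 0.0126], [0.0, 0.0333, -0.0001], [-0.0126, -0.0001, -0.0309]]
travel [-3.54, 0.04, 1.57] rot [-0.02, 0.03, -0.01]
```

Request:
{"name": "apply_moves", "arguments": {"travel": [[-0.25,0.02,0.15],[-0.5,0.03,0.3],[-0.75,0.03,0.4],[-1.0,0.03,0.5],[-1.27,0.03,0.6]], "rotation": [[0,0,0],[0,0,0],[0,0,0],[0,0,0],[0,0,0]], "fingers": [0.5,0.5,0.5,0.5,0.5]}}

```text
time: 11.02
tcp_pos: [513.2, -6.4, 14.2]
tcp_rot: [0.001, 0.982, -0.001, 0.19]
wrist_force: [-0.6, -0.5, -0.3]
finger_gap: 0.254
finger_force: 0.4
```

Request:
{"name": "apply_moves", "arguments": {"travel": [[-0.25,0,0.1],[-0.5,0,0.2],[-0.75,0,0.31],[-1.0,0,0.41],[-1.27,0,0.52]], "rotation": [[0,0,0],[0,0,0],[0,0,0],[0,0,0],[0,0,0]], "fingers": [0.5,0.5,0.5,0.5,0.5]}}

```text
time: 11.43
tcp_pos: [555.8, -6.6, 14.7]
tcp_rot: [0.001, 0.982, -0.001, 0.19]
wrist_force: [-2.0, -0.8, 0.8]
finger_gap: 0.25
finger_force: 0.8
```

Request:
{"name": "apply_moves", "arguments": {"travel": [[-0.25,0,0.1],[-0.5,0,0.2],[-0.75,0,0.31],[-0.98,0,0.4],[-0.98,0,0.4]], "rotation": [[0,0,0],[0,0,0],[0,0,0],[0,0,0],[0,0,0]], "fingers": [0.5,0.5,0.5,0.5,0.5]}}

```text
time: 11.85
tcp_pos: [588.9, -6.8, 15.4]
tcp_rot: [0.001, 0.981, -0.001, 0.192]
wrist_force: [-0.4, -0.3, 0.8]
finger_gap: 0.25
finger_force: 0.0
```

```bash
python3 -c "
from h import *
goal([595,-6.5,15],90,42)
offcut(-90,85)
snap('top','top5.png')
"
```

```text
t 11.85 pos [588.9  -6.8  15.4] j [-0.12  0.04  2.18  0.09  0.54 -1.76] F [-0.4 -0.3  0.8] gap 0.25
world x,y,z unit in tool: [[-0.0309, 0.0001, 0.0125], [0.0001, 0.0333, -0.0001], [-0.0125, -0.0, -0.0309]]
travel [-0.18, 0.01, 0.09] rot [-0.02, -3.32, -0.01]
top 386 [[643.0, 21.0], [602.0, 21.0], [601.0, -36.0], [642.0, -36.0]]
scene few
```

View pics/top5.png

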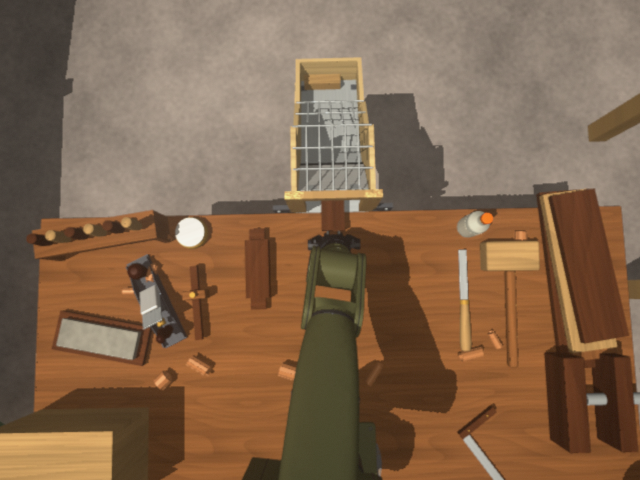

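Straight on: the offcut spans y −36 to 21 and its square end is at x≈599. Next I fit a quick arm model to see which lean is possible deeper in.

```bash
cat > fit.py <<'E'
import numpy as np
from scipy.optimize import least_squares
D=np.array([[177.03,625.4,231.3,1.212,.124,1.65,0,1.367],[506,-288.2,239.2,-.61,-.03,1.8,0,1.38],[506.2,-284.8,61.2,-.6,.14,1.94,0,1.06],[505.6,-184.8,4.2,-.45,.14,2.06,0,.95],[505.8,-59.9,4.2,-.22,.08,2.12,0,.94],[445.8,-40.5,112.3,-.21,-.23,2.2,0,1.17],[385.2,-6.6,112.5,-.22,-.79,2.59,.11,.94],[383.2,-6.3,11.7,-.18,-.40,2.53,.05,.82],[479.4,-6.6,15.3,-.14,-.13,2.31,.04,.75],[465.4,-10.8,24.3,-.24,-.40,2.61,.55,.32],[473.9,-7.4,18.6,-.16,-.25,2.43,.11,.58],[588.9,-6.8,15.4,-.12,.04,2.18,.09,.54]])
from scipy.spatial.transform import Rotation as R
def fk(q,p,tool=False):
    a,b,L,h,r0,d,e,dw=p
    A=R.from_euler('z',q[0])*R.from_euler('y',q[1]); B=A*R.from_euler('y',q[2]); C=B*R.from_euler('z',q[3])*R.from_euler('y',q[4])
    P=R.from_euler('z',q[0]).apply([r0,d,h])+A.apply([0,0,a])+B.apply([e,0,b])+C.apply([0,dw,L])
    return (P,C.as_matrix()[:,2]) if tool else P
f=lambda p:np.concatenate([fk(r[3:],p)-r[:3] for r in D])
s=min((least_squares(f,[400,400,L,h,r0,30,0,20]) for L in(200,300) for h in (150,350) for r0 in(0,80)),key=lambda s:s.cost)
if __name__=='__main__':
    print(s.x.round(1),'rms',np.sqrt(np.mean(s.fun**2)).round(2))
    for x in (589,620,650,670,690):
      for lean in (30,36,40):
        for az in (0,6,10):
          l,z=np.radians([lean,az]); t=np.array([np.sin(l)*np.cos(z),np.sin(l)*np.sin(z),-np.cos(l)])
          g=lambda q:np.concatenate([fk(q,s.x,1)[0]-[x,-6.8,15],300*(fk(q,s.x,1)[1]-t)])
          k=least_squares(g,[-.2,.1,2.1,.3,.5]); print(x,lean,az,k.x.round(2),round(k.cost,1))
E
python3 fit.py
```

```text
[448.8 615.  273.6 226.7  -0.9  59.2  41.9  -6.5] rms 1.68
589 30 0 [-0.13  0.    2.25  0.18  0.37] 0.0
589 30 6 [-0.16  0.01  2.25  0.35  0.4 ] 0.0
589 30 10 [-0.18  0.01  2.24  0.44  0.43] 0.0
589 36 0 [-0.14 -0.02  2.31  0.35  0.24] 0.0
589 36 6 [-0.18 -0.01  2.3   0.61  0.29] 0.0
589 36 10 [-0.21 -0.01  2.3   0.72  0.34] 0.0
589 40 0 [-0.15 -0.02  2.34  0.62  0.16] 0.0
589 40 6 [-0.19 -0.02  2.33  0.91  0.24] 0.0
589 40 10 [-0.22 -0.01  2.33  0.99  0.3 ] 0.0
620 30 0 [-0.12  0.07  2.18  0.17  0.37] 0.0
620 30 6 [-0.15  0.07  2.18  0.33  0.4 ] 0.0
620 30 10 [-0.17  0.08  2.17  0.42  0.43] 0.0
620 36 0 [-0.13  0.05  2.24  0.33  0.24] 0.0
620 36 6 [-0.17  0.06  2.23  0.59  0.29] 0.0
620 36 10 [-0.19  0.06  2.23  0.7   0.33] 0.0
620 40 0 [-0.14  0.05  2.27  0.59  0.16] 0.0
620 40 6 [-0.18  0.05  2.26  0.89  0.24] 0.0
620 40 10 [-0.21  0.05  2.26  0.98  0.29] 0.0
650 30 0 [-0.12  0.13  2.12  0.16  0.38] 0.0
650 30 6 [-0.14  0.14  2.11  0.32  0.4 ] 0.0
650 30 10 [-0.16  0.14  2.11  0.41  0.43] 0.0
650 36 0 [-0.12  0.11  2.17  0.3   0.24] 0.0
650 36 6 [-0.16  0.12  2.17  0.56  0.29] 0.0
[... 298 characters left out ...]
.06  0.4   0.43] 0.0
670 36 0 [-0.12  0.15  2.13  0.29  0.25] 0.0
670 36 6 [-0.15  0.16  2.12  0.54  0.29] 0.0
670 36 10 [-0.17  0.16  2.11  0.66  0.33] 0.0
670 40 0 [-0.12  0.15  2.16  0.51  0.16] 0.0
670 40 6 [-0.16  0.15  2.15  0.83  0.23] 0.0
670 40 10 [-0.19  0.16  2.15  0.93  0.29] 0.0
690 30 0 [-0.11  0.21  2.02  0.14  0.39] 0.0
690 30 6 [-0.13  0.21  2.02  0.3   0.41] 0.0
690 30 10 [-0.15  0.22  2.02  0.39  0.44] 0.0
690 36 0 [-0.11  0.19  2.08  0.27  0.25] 0.0
690 36 6 [-0.15  0.2   2.07  0.52  0.3 ] 0.0
690 36 10 [-0.17  0.2   2.07  0.64  0.34] 0.0
690 40 0 [-0.12  0.19  2.11  0.47  0.17] 0.0
690 40 6 [-0.16  0.19  2.11  0.8   0.23] 0.0
690 40 10 [-0.18  0.19  2.1   0.91  0.29] 0.0
```

```bash
cat >> h.py <<'E'
def goal2(pos,lean=36,az=14):
    st=arm.get_state(); l,b=np.radians([lean,az]); z=np.array([np.sin(l)*np.cos(b),np.sin(l)*np.sin(b),-np.cos(l)])
    y=np.array([0,-z[2],z[1]]); y/=np.linalg.norm(y); M=np.stack([np.cross(y,z),y,z],1)
    C=R.from_quat(st['tcp_rot']); 
    tr=C.inv().apply(np.array(pos)-st['tcp_pos'])/30; ro=(C.inv()*R.from_matrix(M)).as_rotvec(degrees=True)/6
    print('t',round(st['time'],2),'pos',st['tcp_pos'].round(1),'j',st['joints'].round(2),'F',st['wrist_force'].round(1),'gap',round(st['finger_gap'],2))
    print('world x,y,z unit in tool:',(C.inv().as_matrix()/30).T.round(4).tolist())
    print('travel',tr.round(2).tolist(),'rot',ro.round(2).tolist())
E
python3 -c "
from h import *
goal2([588,-6.8,16])"
```

```text
t 12.0 pos [586.9  -6.7  14.6] j [-0.12  0.04  2.18  0.09  0.54 -1.76] F [-1.4 -0.1 -0.4] gap 0.25
world x,y,z unit in tool: [[-0.0309, 0.0001, 0.0125], [0.0001, 0.0333, -0.0001], [-0.0125, -0.0, -0.0309]]
travel [-0.05, -0.0, -0.03] rot [-1.49, -2.13, 0.78]
```

Request:
{"name": "apply_moves", "arguments": {"travel": [[0,0,0],[0,0,-0.03],[0,0,-0.03],[0,0,-0.03],[0,0,-0.03]], "rotation": [[-0.35,-0.5,0.2],[-0.7,-1.0,0.4],[-1.1,-1.6,0.6],[-1.49,-2.13,0.78],[-1.49,-2.13,0.78]], "fingers": [0.5,0.5,0.5,0.5,0.5]}}

```text
time: 12.42
tcp_pos: [584.8, -6.9, 14.4]
tcp_rot: [0.027, 0.951, 0.084, 0.298]
wrist_force: [-0.3, 0.9, 0.5]
finger_gap: 0.249
finger_force: 0.0
```

```bash
python3 -c "
from h import *
goal2([678,-6.8,16])"
```

```text
t 12.42 pos [584.8  -6.9  14.4] j [-0.23 -0.01  2.3   0.81  0.38 -2.44] F [-0.3  0.9  0.5] gap 0.25
world x,y,z unit in tool: [[-0.0274, 0.0001, 0.019], [0.0034, 0.0328, 0.0048], [-0.0187, 0.0058, -0.0269]]
travel [-2.58, 0.02, 1.73] rot [0.01, 0.01, -0.02]
```

Request:
{"name": "apply_moves", "arguments": {"travel": [[-0.22,0,0.15],[-0.44,0.01,0.3],[-0.66,0.01,0.44],[-0.88,0.02,0.59],[-1.1,0.02,0.74]], "rotation": [[0,0,0],[0,0,0],[0,0,0],[0,0,0],[0,0,0]], "fingers": [0.5,0.5,0.5,0.5,0.5]}}

```text
time: 12.83
tcp_pos: [627.9, -6.0, 16.7]
tcp_rot: [0.026, 0.951, 0.083, 0.298]
wrist_force: [-0.4, -0.2, 0.3]
finger_gap: 0.252
finger_force: 0.4
```

Request:
{"name": "apply_moves", "arguments": {"travel": [[-0.22,0,0.15],[-0.44,0,0.3],[-0.66,0,0.45],[-0.86,0,0.58],[-1.0,0,0.68]], "rotation": [[0,0,0],[0,0,0],[0,0,0],[0,0,0],[0,0,0]], "fingers": [0.5,0.5,0.5,0.5,0.5]}}

```text
time: 13.25
tcp_pos: [663.6, -6.3, 16.7]
tcp_rot: [0.026, 0.951, 0.083, 0.298]
wrist_force: [-0.6, 0.3, 0.4]
finger_gap: 0.248
finger_force: 0.4
```

```bash
python3 -c "
from h import *
goal2([685,-6.8,16])
s=snap('scene','scene6.png')
cv2.imwrite('pics/c6.png',cv2.resize(s['frame'][180:480,200:460,::-1],(520,600)))"
```

```text
t 13.25 pos [663.6  -6.3  16.7] j [-0.2   0.15  2.13  0.75  0.38 -2.35] F [-0.6  0.3  0.4] gap 0.25
world x,y,z unit in tool: [[-0.0274, 0.0, 0.019], [0.0033, 0.0328, 0.0047], [-0.0187, 0.0058, -0.027]]
travel [-0.57, -0.02, 0.42] rot [0.0, 0.01, -0.0]
```

View pics/c6.png

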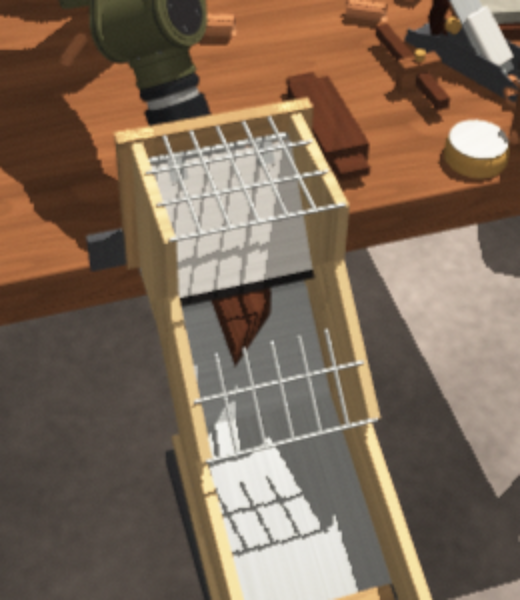

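The flap is pushed open, with its lower edge near (250,285) in the crop. The offcut's point sticks out at (238,360), so I push on slowly.

Request:
{"name": "apply_moves", "arguments": {"travel": [[-0.12,0,0.08],[-0.24,0,0.17],[-0.36,0,0.25],[-0.48,0,0.33],[-0.55,0,0.38]], "rotation": [[0,0,0],[0,0,0],[0,0,0],[0,0,0],[0,0,0]], "fingers": [0.5,0.5,0.5,0.5,0.5]}}

```text
time: 13.72
tcp_pos: [683.3, -6.4, 16.9]
tcp_rot: [0.026, 0.951, 0.083, 0.298]
wrist_force: [-0.1, -0.0, 0.2]
finger_gap: 0.252
finger_force: 0.0
```

```bash
python3 -c "
from h import *
goal2([690,-6.8,16])
s=snap('scene')
cv2.imwrite('pics/c7.png',cv2.resize(s['frame'][180:480,200:460,::-1],(520,600)))"
```

```text
t 13.72 pos [683.3  -6.4  16.9] j [-0.19  0.19  2.09  0.74  0.38 -2.33] F [-0.1 -0.   0.2] gap 0.25
world x,y,z unit in tool: [[-0.0274, 0.0, 0.019], [0.0033, 0.0328, 0.0047], [-0.0187, 0.0058, -0.0269]]
travel [-0.17, -0.02, 0.15] rot [0.0, 0.01, -0.0]
```

View pics/c7.png

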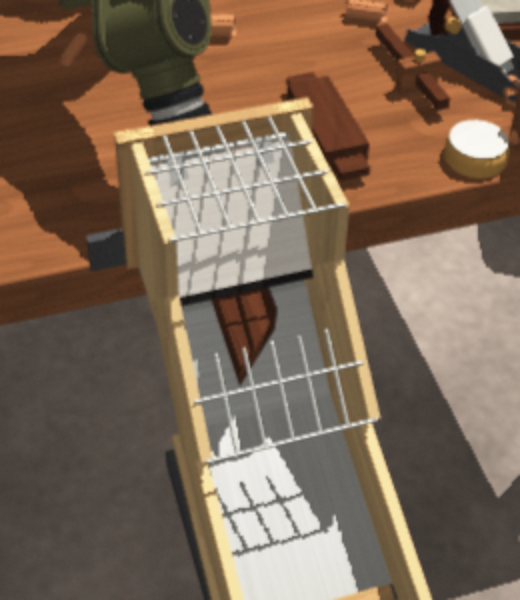

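The point has advanced to (242,380). The piece may be starting to tip, so I push a little more and wait.

Request:
{"name": "apply_moves", "arguments": {"travel": [[-0.06,0,0.04],[-0.12,0,0.08],[-0.18,0,0.12],[-0.2,0,0.14],[-0.2,0,0.14]], "rotation": [[0,0,0],[0,0,0],[0,0,0],[0,0,0],[0,0,0]], "fingers": [0.5,0.5,0.5,0.5,0.5]}}

```text
time: 14.18
tcp_pos: [688.1, -4.9, 14.7]
tcp_rot: [0.026, 0.951, 0.084, 0.296]
wrist_force: [-3.4, 3.2, -1.4]
finger_gap: 0.253
finger_force: 0.0
```

```bash
python3 -c "
from h import *
goal2([690,-6.8,16])
s=snap('scene')
cv2.imwrite('pics/c8.png',cv2.resize(s['frame'][180:480,200:460,::-1],(520,600)))"
```

```text
t 14.18 pos [688.1  -4.9  14.7] j [-0.18  0.2   2.07  0.73  0.38 -2.32] F [-3.4  3.2 -1.4] gap 0.25
world x,y,z unit in tool: [[-0.0275, -0.0, 0.0189], [0.0033, 0.0328, 0.0048], [-0.0186, 0.0059, -0.027]]
travel [-0.08, -0.06, -0.01] rot [0.03, -0.04, -0.01]
```

View pics/c8.png

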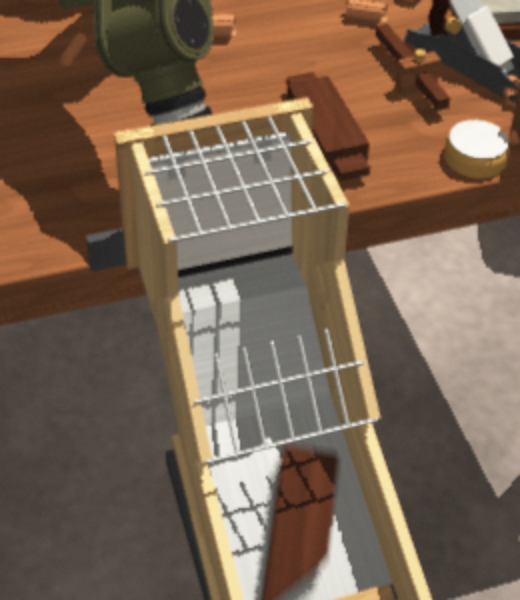

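The offcut has tipped and slid down the chute to about (300,530), and the flap now rests against the fingers. I draw them out.

Request:
{"name": "apply_moves", "arguments": {"travel": [[0.15,0.06,-0.1],[0.4,0.13,-0.26],[0.75,0.13,-0.5],[1.15,0.13,-0.78],[1.65,0.13,-1.12]], "rotation": [[0,0,0],[0,0,0],[0,0,0],[0,0,0],[0,0,0]], "fingers": [0.5,0.5,0.5,0.5,0.5]}}

```text
time: 14.65
tcp_pos: [629.8, -2.4, 17.2]
tcp_rot: [0.026, 0.95, 0.083, 0.299]
wrist_force: [-0.3, -0.5, 0.4]
finger_gap: 0.249
finger_force: 0.0
```

Request:
{"name": "apply_moves", "arguments": {"travel": [[0.7,0,-0.5],[1.4,0,-1.0],[2.1,0,-1.6],[2.8,0,-2.2],[3.2,0,-2.5]], "rotation": [[0,0,0],[0,0.3,0],[0,0.8,0],[0,1.3,0],[0,2,0]], "fingers": [0.5,0.5,0.5,0.5,0.5]}}

```text
time: 15.07
tcp_pos: [504.2, -3.1, 22.1]
tcp_rot: [0.018, 0.977, 0.085, 0.194]
wrist_force: [-0.3, 0.2, -0.5]
finger_gap: 0.249
finger_force: 0.0
```

Request:
{"name": "apply_moves", "arguments": {"travel": [[0,0,-0.2],[0,0,-0.5],[0,0,-0.8],[0,0,-1.0],[0,0,-1.0]], "rotation": [[0,0,0],[0,0,0],[0,0,0],[0,0,0],[0,0,0]], "fingers": [0.5,0.5,0.5,0.5,0.5]}}

```text
time: 15.48
tcp_pos: [497.9, -8.7, 52.3]
tcp_rot: [0.017, 0.976, 0.085, 0.199]
wrist_force: [-0.3, -0.3, -1.2]
finger_gap: 0.248
finger_force: 0.0
```

Request:
{"name": "apply_moves", "arguments": {"travel": [[0,0,0],[0,0,0],[0,0,0],[0,0,0],[0,0,0]], "rotation": [[0,0,0],[0,0,0],[0,0,0],[0,0,0],[0,0,0]], "fingers": [0.5,0.5,0.5,0.5,0.5]}}

```text
time: 15.9
tcp_pos: [496.6, -8.1, 50.0]
tcp_rot: [0.017, 0.977, 0.086, 0.196]
wrist_force: [0.0, 0.7, -0.9]
finger_gap: 0.25
finger_force: 0.0
```

Request:
{"name": "apply_moves", "arguments": {"travel": [[0,0,0],[0,0,0],[0,0,0],[0,0,0],[0,0,0]], "rotation": [[0,0,0],[0,0,0],[0,0,0],[0,0,0],[0,0,0]], "fingers": [0.5,0.5,0.5,0.5,0.5]}}

```text
time: 16.32
tcp_pos: [496.8, -8.3, 50.5]
tcp_rot: [0.017, 0.977, 0.085, 0.197]
wrist_force: [0.1, -0.3, -0.3]
finger_gap: 0.251
finger_force: 0.0
```

```bash
python3 -c "
from h import *
st=arm.get_state();print(st['tcp_pos'],st['joints'],st['wrist_force'])
a=snap('top');b=snap('scene')
w=cloud(a)
k=(w[...,2]>30)&(w[...,2]<150)&(w[...,0]>655)&(w[...,0]<720)&(abs(w[...,1]+7)<60)
print('flap pts',k.sum(),w[k].mean(0) if k.any() else 0,w[k].max(0) if k.any() else 0)
cv2.imwrite('pics/f9.png',np.hstack([cv2.resize(a['frame'][40:340,200:440,::-1],(400,500)),cv2.resize(b['frame'][180:480,200:460,::-1],(400,500))]))"
```

```text
[496.81231862  -8.26620415  50.50085734] [-0.27002752 -0.23769232  2.36979106  0.40998096  0.70261156 -2.07934201] [ 0.10594538 -0.33624077 -0.29374586]
flap pts 47 [674.17272423  -9.78379849  37.84834661] [675.42997559  51.39779705  48.51534385]
```

View pics/f9.png

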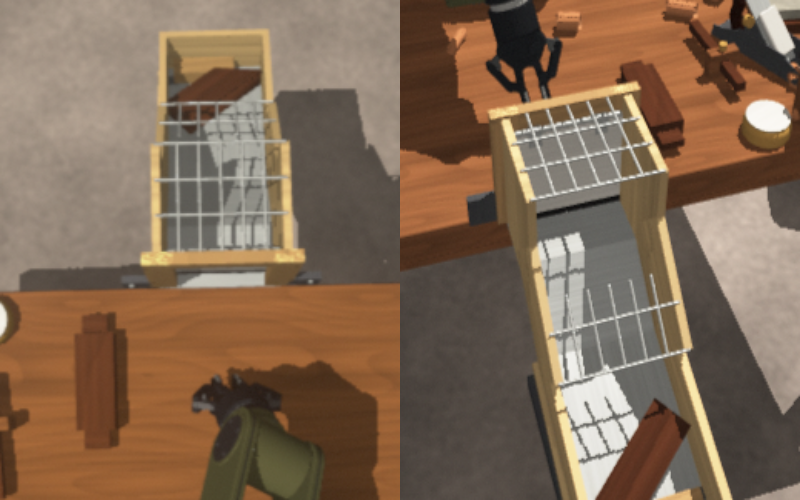

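The flap hangs shut at x≈674 and the rail hasn't moved. The offcut lies skewed at the bottom of the chute, so I check its height and whether it has settled.

Request:
{"name": "apply_moves", "arguments": {"travel": [[0,0,0],[0,0,0],[0,0,0],[0,0,0],[0,0,0]], "rotation": [[0,0,0],[0,0,0],[0,0,0],[0,0,0],[0,0,0]], "fingers": [0.5,0.5,0.5,0.5,0.5]}}

```text
time: 16.83
tcp_pos: [496.8, -8.3, 50.5]
tcp_rot: [0.017, 0.977, 0.085, 0.197]
wrist_force: [-0.1, 0.3, -1.0]
finger_gap: 0.25
finger_force: 0.0
```

```bash
python3 -c "
from h import *
s=snap('top');w=cloud(s);f=s['frame'].astype(int)
w0=np.load('top1.npz')['w']
d=(w[...,2]-w0[...,2]>15)&(w[...,0]>700)&(w[...,0]<1150)&(abs(w[...,1])<120)&(f.sum(-1)<260)
q=w[d];print(d.sum(),q.min(0).round(),q.max(0).round(),q.mean(0).round(1))
c=cv2.convexHull(q[:,:2].astype(np.float32));print(cv2.approxPolyDP(c,8,True).squeeze().round().tolist())
A=np.c_[q[:,:2],np.ones(len(q))];print('plane',np.linalg.lstsq(A,q[:,2],rcond=None)[0])
# empty profile along y=20 and of walls
for v in range(60,200,6): print(v,w0[v,[300,318,330,345,357]].round().tolist())
"
```

```text
883 [ 946.  -90. -133.] [1064.   77.  -72.] [1017.    -4.1 -100.5]
[[1056.0, -88.0], [1064.0, -8.0], [990.0, 76.0], [946.0, 39.0]]
plane [-0.14226369  0.1111133  44.65195634]
60 [[1116.0, 76.0, -81.0], [1117.0, 23.0, -84.0], [1117.0, -12.0, -88.0], [1113.0, -56.0, -82.0], [1114.0, -92.0, -85.0]]
66 [[1109.0, 77.0, -104.0], [1110.0, 24.0, -111.0], [1110.0, -12.0, -112.0], [1109.0, -57.0, -111.0], [1102.0, -92.0, -99.0]]
72 [[1087.0, 77.0, -97.0], [1100.0, 24.0, -129.0], [1097.0, -12.0, -124.0], [1100.0, -58.0, -133.0], [1086.0, -92.0, -105.0]]
78 [[1065.0, 77.0, -90.0], [1081.0, 25.0, -128.0], [1083.0, -12.0, -135.0], [1090.0, -58.0, -154.0], [1073.0, -93.0, -118.0]]
84 [[1043.0, 77.0, -82.0], [1064.0, 25.0, -133.0], [1065.0, -11.0, -138.0], [1069.0, -58.0, -150.0], [1056.0, -92.0, -122.0]]
90 [[1025.0, 78.0, -80.0], [1050.0, 25.0, -146.0], [1051.0, -11.0, -149.0], [1048.0, -57.0, -146.0], [1043.0, -93.0, -134.0]]
96 [[1002.0, 78.0, -70.0], [1031.0, 26.0, -144.0], [1030.0, -11.0, -145.0], [1027.0, -56.0, -140.0], [1025.0, -92.0, -137.0]]
102 [[954.0, 74.0, 7.0], [954.0, 25.0, 5.0], [9
[... 1230 characters left out ...]
0, -80.0, -42.0]]
168 [[723.0, 69.0, 195.0], [721.0, 27.0, 199.0], [720.0, -0.0, 199.0], [720.0, -35.0, 198.0], [720.0, -63.0, 197.0]]
174 [[753.0, 77.0, 11.0], [754.0, 29.0, 0.0], [754.0, -3.0, -1.0], [752.0, -44.0, 1.0], [752.0, -76.0, -0.0]]
180 [[735.0, 77.0, 18.0], [738.0, 30.0, -2.0], [738.0, -3.0, -3.0], [736.0, -43.0, -0.0], [735.0, -76.0, -0.0]]
186 [[719.0, 78.0, 17.0], [721.0, 30.0, -1.0], [721.0, -2.0, -3.0], [720.0, -43.0, -2.0], [720.0, -75.0, -4.0]]
192 [[666.0, 69.0, 199.0], [665.0, 28.0, 200.0], [665.0, 1.0, 198.0], [664.0, -33.0, 199.0], [663.0, -61.0, 198.0]]
198 [[652.0, 70.0, 200.0], [651.0, 29.0, 198.0], [652.0, 1.0, 193.0], [651.0, -33.0, 190.0], [652.0, -61.0, 186.0]]
```

Request:
{"name": "apply_moves", "arguments": {"travel": [[0,0,0],[0,0,0],[0,0,0],[0,0,0],[0,0,0]], "rotation": [[0,0,0],[0,0,0],[0,0,0],[0,0,0],[0,0,0]], "fingers": [0.5,0.5,0.5,0.5,0.5]}}

```text
time: 17.3
tcp_pos: [496.8, -8.3, 50.5]
tcp_rot: [0.017, 0.977, 0.085, 0.197]
wrist_force: [0.3, -0.2, 0.4]
finger_gap: 0.252
finger_force: 0.0
```

```bash
python3 -c "
from h import *
w=cloud(snap('top'));f=snap('top')['frame'].astype(int)
w0=np.load('top1.npz')['w']
d=(w[...,2]-w0[...,2]>15)&(w[...,0]>700)&(w[...,0]<1150)&(abs(w[...,1])<120)&(f.sum(-1)<260)
q=w[d];m=q.mean(0);print(d.sum(),m.round(1))
if abs(m[0]-1017)<2.5 and abs(m[1]+4)<2.5: arm.sign_off(); print('signed off')
"
```

```text
869 [1016.7   -3.5 -100.1]
the job is handed in; nothing more can be done
signed off
```

The offcut went through the flap and lies at rest in the collecting tray, the flap hangs shut with the fingers well clear, the rail and tools look undisturbed, and I handed the job in at about 17 s.

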